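Clamp the meter stand to the nurses' desk

ROBOT

A 6-joint arm with a two-finger parallel gripper is mounted at the origin on the work surface. World frame = base frame: x ahead of the robot, y to its left, z up, the work surface at z = 0. Lengths are in mm, angles in rad, forces in N, time in s.
With the tool pointing down it reaches from about 325 to 850 mm from the base axis. Payload 4.4 kg.
Tool frame: the origin (TCP) lies on the centre line of the jaws, within the pads' length; the fingertips stand robot.tip_extent ahead of it and the grasp point (between the pads) lies 6 mm ahead of it (robot.tip_extent is the distance from the TCP to the fingertips, in mm); z points along the fingers, y is the line along which they close (so a half turn about z gives the same grasp; the last joint's range is limited). The gripper opens to 94 mm and grips with 3 to 60 N. Pads are 16 mm wide; open, the fingers measure 119 mm over their backs; the gripper's body (75 mm by 177 mm) begins 78 mm behind the grasp point.
Start: joints at [1.006, 0.207, 1.542, -0, 1.393, -0.15], TCP at [231.212, 526.468, 230.447] pointing down, gripper open.
Joint ranges: [-2.73, 2.73], [-0.86, 2.22], [0.23, 2.46], [-1.11, 4.25], [0.08, 2.63], [-2.82, 2.82]. Speed limits (rad/s): [2.79, 2.79, 3.14, 3.14, 3.14, 3.14].

INTERFACE

Orientations are given as a unit quaternion [w, x, y, z].
In Python, from bench import robot gives the robot as it stands. The module is installed in compiled form; this text tells all that it offers.
- The arm moves only by the tool drive_tool, never from a script. Its argument "deltas" is a list of rows, each a list of 3 entries, a list of its own where there are three numbers: the opening, from -1 (shut) to 1 (fully open), then the shift along the tool's x, y, z in units of 0.03 m (1.0 is 0.03 m), then the turn, a rotation vector about the tool's x, y, z in units of 6 degrees (1.0 is 6 degrees). In form: [[grip, [x, y, z], [ax, ay, az]], ...]. A call has exactly 8 rows; each row shifts and turns the commanded pose from where the row before left it, along the tool's axes as they then stand; what a row does not reach is not made up. A row lasts 1/12 s, in which the tool goes at most 41.7 mm and 7.16 degrees, less where a joint would pass 70% of its speed; a pose out of reach is approached as far as the arm can. A call with a number of a shift or a turn outside -1 to 1 is refused whole. A call with a gripper value outside its range is refused whole. The fingers move at their own pace and stop on an object; "newtons" is the grip in N (left out, the last holds). Time passes only in rows, so rows that do not move let the fingers close, or fill a call up. It gives the time, the measured TCP pose, the force, the opening and the grip force at its end, in the units of the state.
- robot.sense(): the state, without advancing time (a new reading comes with each control period).
- robot.grab_frame(name): name is "scene" or "side" or "wrist"; returns a dict with "pixels" (384x512x3 uint8, red, green, blue), "camera_matrix" (3x3 intrinsics, pixels), "k1" (the pictures are not rectified: a ray, as slopes to the right and down, at radius r is drawn at 1 + k1 r^2 times it, then the intrinsics apply), "view" (4x4, takes a point from world to camera coordinates); the wrist camera has in their place "tool_from_camera" (4x4, takes a point from camera to tool coordinates, whose origin is the TCP and whose axes are the flange's). Camera axes: x right, y down, z forward; pixel columns grow to the right and rows downward; lengths in mm; the calibration is good to about 2 mm. A picture is of the moment at which its call begins: read the wrist's pose just before it. There is no depth.
- robot.finish_job(): hands the job in; it is judged then, once.
The state is a dict: "time": time; "qpos": joint angles; "joint_velocities": joint speeds; "joint_torque": joint torques, N m; "eef_pos": TCP position; "tcp_rot": TCP orientation; "wrist_force": force on the tool from outside, world axes, zero at the start; "ft_torque": the same for the moment, N m; "grip_width": finger opening in mm; "gripper_force": force on a finger pad.
Only numpy, scipy, OpenCV 4.12 (cv2) and the standard library are available. Lean on these libraries where they do the work, as an engineer would, in place of code of your own. Each camera call takes 0.05 s, during which the arm holds its last target. There are 200 camera calls.

TASK

Move the meter stand so that its long foot tongue lies squarely under the pad of the desk clamp, with the tongue's tip up close to the clamp's column. Then turn the crank clockwise (seen from above) until the pad meets the tongue, and snug it by feel about a quarter turn more, firm but without forcing it, and let go. Keep the stand upright and leave the glove box, the mug and the gel bottle where they are.

Things in the scene. Friction and masses are not known exactly. Their poses are not given: they have to be found in the camera images.
- clamp: Grey C-shaped desk clamp, fixed, 135 mm tall. Origin: desk top below the vertical spindle's axis; +y points out of the open throat. Column face at y -32 mm, 46 mm wide (x), back at -75; low flange to -128. Arm and boss (24 mm radius) 83 to 135 mm up. The spindle drops 16 mm per clockwise turn (2.55 mm per rad) and stays where left.
- pad: Round black rubber pad on the spindle's lower end, 42 mm diameter, 10 mm thick; does not turn. Origin: centre of its underside, z up, 20 to 30 mm above the desk at the start. Spring-backed: after it meets the work each further rad of crank presses it 2.55 mm back into the spindle and adds about 50 N on the work.
- knob: Black upright round handle on the crank's end, 24 mm diameter, 55 mm tall, spins on its pin. Origin: centre of its lower end, z up, 170 to 180 mm up at the start; the flat crank bar lies 1 mm below. Circles the spindle axis at 55 mm radius and sinks with it. Needs about 3 N sideways, rising some 2.3 N per rad once the pad has met the work. Let go above 55 N on the work, it eases back to that.
- stand: Loose meter stand, 0.4 to 0.75 kg. Origin: underside of its 12 mm steel foot, below the white post's middle, z up. Post 36 mm (x) by 26 mm (y), top 125 mm up. Foot 100 mm wide (x) for y -47 to 35 mm; then a 50 mm wide tongue to its tip at y -170 mm. Grey meter on the post's +y side, 56 mm wide, up to 72 mm. Clamped, its axes are parallel to the clamp's.
- tongue (a point): Point on the middle of the top of the tongue (12 mm above the desk, 138 mm from the stand's origin towards the tip, 32 mm before the tip) that belongs under the pad's centre.
- glove_box: Bystander: paper glove box 120 x 220 x 75 mm. Origin: centre of underside.
- mug: Bystander: white mug, 80 mm diameter, 95 mm tall. Origin: centre of underside.
- gel_bottle: Bystander: clear gel bottle with a white cap, 64 mm diameter, 110 mm tall. Origin: centre of underside.
Mind the look-alikes: they are no part of the job. Leave any blue look-alike of the stand alone.

How it is judged (in metres and radians):
On the way, in this order (a step that is already met when the one before it is completed fails the run):
1. the tongue lies under the pad, which does not press on it yet (horizontal distance between tongue and clamp below 0.012 m and angle between the y axis of stand and the y axis of clamp, either way round below 0.17 rad and angle between stand's own z axis and vertical below 0.06 rad and height (world z) of stand below 0.005 m and contact force between pad and stand below 2 N), for 0.2 s.
2. the pad has met the tongue and is snug (horizontal distance between tongue and clamp below 0.012 m and angle between the y axis of stand and the y axis of clamp, either way round below 0.17 rad and angle between stand's own z axis and vertical below 0.06 rad and contact force between pad and stand above 20 N), for 0.2 s.
At the end, for the whole second after the job is handed in: The tongue's point is within 12 mm of the spindle's axis seen from above, the stand is squared to the clamp within 10 degrees and flat on the desk, the pad presses on it with 20 to 130 N, and stand and crank are released and at rest (all of step 2 and contact force between pad and stand below 130 N and linear speed of each of stand, knob below 0.02 m/s); the robot touches nothing.
It fails at once if the stand is crushed: the pad presses with more than 130 N (contact force between pad and stand above 130 N).
It fails at once if the stand is tipped (angle between stand's own z axis and vertical above 0.4 rad).
It fails at once if a bystander is disturbed (moved over 30 mm) (distance of any of glove_box, mug, gel_bottle from where it was at the start of the episode above 0.03 m).
It also fails if it takes over 64 s, if anything falls off the work surface, if the arm or the gripper's body presses on something with over 40 N, if the wrist force passes 120 N, or if a joint passes its speed limit or range.

## Working session

There is one attempt and no reset: what is moved stays moved. The work goes in short steps, Python scripts to look and compute and a tool call to move; the robot and the scene stay as the last step left them, time stands still between calls to the robot, and variables do not carry over. Pictures are saved under pics/ and viewed, at most 10 in all, crops included, and the job is handed in when it is done.

Besides the shell and the picture viewer there is one more tool, called after "Emit:" as a command line: name --argument value ..., lists and objects as JSON in quotes. drive_tool: Moves the arm, as the interface text tells. Shifts and turns lie within -1 to 1; 1 stands for 0.03 m of shift or 6 degrees of turn. Its arguments: {"type":"object","properties":{"deltas":{"type":"array"},"newtons":{"type":"number"}},"required":["deltas"]}

```bash
mkdir -p pics; cat > h.py <<'E'
import numpy as np, cv2
from bench import robot
from scipy.spatial.transform import Rotation as R
def pose():
    s=robot.sense(); q=s['tcp_rot']; return np.array(s['eef_pos']), R.from_quat([q[1],q[2],q[3],q[0]]).as_matrix()
def grab(n):
    p,r=pose(); f=robot.grab_frame(n)
    if 'view' in f: V=np.array(f['view']); f['C']=np.linalg.inv(V)
    else:
        T=np.eye(4);T[:3,:3]=r;T[:3,3]=p; f['C']=T@np.array(f['tool_from_camera'])
    return f
def ray(f,uv):
    K=np.array(f['camera_matrix']);k=f['k1']
    d=cv2.undistortPoints(np.array(uv,float).reshape(-1,1,2),K,np.array([k,0,0,0.]))[:,0]
    d=np.c_[d,np.ones(len(d))]@f['C'][:3,:3].T
    return f['C'][:3,3],d
def onz(f,uv,z):
    o,d=ray(f,uv); return o+d*((z-o[2])/d[:,2])[:,None]
def tri(f1,a,f2,b):
    o1,d1=ray(f1,[a]);o2,d2=ray(f2,[b]);d1=d1[0];d2=d2[0]
    t=np.linalg.lstsq(np.c_[d1,-d2],o2-o1,rcond=None)[0]
    p,q=o1+t[0]*d1,o2+t[1]*d2; return (p+q)/2,np.linalg.norm(p-q)
def proj(f,P):
    V=np.linalg.inv(f['C']);K=np.array(f['camera_matrix'])
    return cv2.projectPoints(np.array(P,float).reshape(-1,1,3),cv2.Rodrigues(V[:3,:3])[0],V[:3,3],K,np.array([f['k1'],0,0,0.]))[0][:,0]
def save(f,n): cv2.imwrite('pics/'+n,f['pixels'][:,:,::-1])
E
python3 - <<'E'
from h import *
import pickle
fs={n:grab(n) for n in('scene','side')}
pickle.dump(fs,open('f0.pkl','wb'))
for n in fs: cv2.imwrite('pics/%s0.png'%n,cv2.resize(fs[n]['pixels'][:,:,::-1],(800,600),interpolation=cv2.INTER_CUBIC)); print(fs[n]['C'][:3,3])
print(robot.tip_extent, robot.sense())
E
```

```text
[961.50182708 594.05328281 999.41164437]
[ 213.45370868 1108.95571517 1346.04764719]
25.0 {'time': 0.1, 'qpos': array([ 1.00651684e+00,  2.07343539e-01,  1.54278791e+00, -2.90763449e-05,
        1.39347634e+00, -1.50532959e-01]), 'joint_velocities': array([-4.31704819e-04, -1.61530256e-03, -2.93087966e-03,  6.18262557e-06,
       -1.63673454e-03, -9.95546705e-04]), 'joint_torque': array([-3.20723921e-04, -3.71862102e+01, -2.82293057e+01,  7.00728502e-02,
        3.11459159e-02, -6.83269718e-05]), 'eef_pos': array([230.85089121, 525.89793055, 229.41288276]), 'tcp_rot': array([-3.39089650e-04,  2.05398214e-01,  9.78677965e-01, -9.48902508e-04]), 'wrist_force': array([ 0.69560515, -0.63654247, -0.59011757]), 'ft_torque': array([ 0.0099564 ,  0.01563965, -0.01012492]), 'gripper_force': 0.0, 'grip_width': 93.99895569087785}
```

View pics/scene0.png

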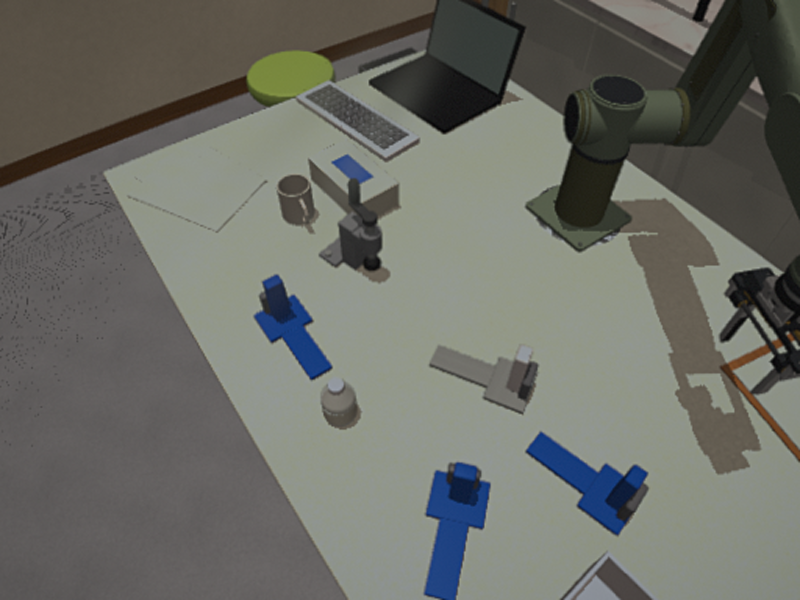

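View pics/side0.png

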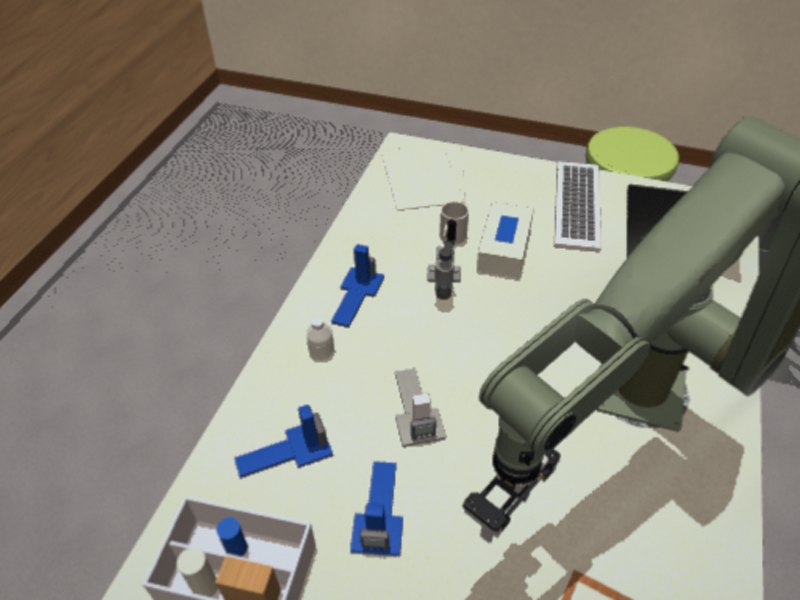

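The scene shows the grey stand: post top about (525,352), tongue tip (440,358). The clamp is at (360,240) with its knob at (354,190). In the side view the post top is (422,400), the tip (408,372), and the clamp (445,275) with its knob at (451,230). Now I'll triangulate these.

```bash
python3 - <<'E'
from h import *
import pickle
fs=pickle.load(open('f0.pkl','rb'));a,b=fs['scene'],fs['side'];k=1.5625
S=lambda *p:[np.array(x)/k for x in p]
for n,p,q in [('knobtop',(354,181),(451,223)),('posttop',(525,352),(422,400)),('pad',(372,265),(444,293)),('boss top',(367,216),(446,254)),('tipL',(440,346),(415,370)),('tipR',(431,362),(397,373)),('bottlecap',(336,383),(319,323))]:
    P,e=tri(a,np.array(p)/k,b,np.array(q)/k); print(n,P.round(),e.round(1))
print(onz(a,S((440,346),(431,362),(522,411),(484,397)),12).round())
print(onz(b,S((415,370),(397,373),(403,445),(445,438),(396,416)),12).round())
print('flange',onz(a,S((320,254),(338,266)),5).round(),onz(b,S((428,270),(428,282),(460,270),(460,280)),10).round())
print('box',onz(b,S((490,204),(534,207),(523,264),(478,259)),75).round())
print('mug',onz(b,S((454,210)),95).round(),onz(a,S((295,183)),95).round())
for n,f in fs.items():
    im=f['pixels'][:,:,::-1]
    c=im[90:190,180:270] if n=='scene' else im[125:300,230:310]
    cv2.imwrite('pics/c_%s.png'%n,cv2.resize(c,None,fx=3.4,fy=3.4,interpolation=cv2.INTER_CUBIC))
A=cv2.imread('pics/c_scene.png');B=cv2.imread('pics/c_side.png');H=max(A.shape[0],B.shape[0])
pad=lambda x:cv2.copyMakeBorder(x,0,H-x.shape[0],0,0,cv2.BORDER_CONSTANT)
cv2.imwrite('pics/crops.png',np.hstack([pad(A),pad(B)]))
E
```

```text
knobtop [ 524. -182.  231.] 0.5
posttop [456. 273. 123.] 0.4
pad [ 522. -133.   26.] 9.7
boss top [ 522. -141.  164.] 0.7
tipL [521. 118.   8.] 4.9
tipR [560. 139.   8.] 2.8
bottlecap [761. 121. 101.] 1.6
[[524. 122.  12.]
 [562. 142.  12.]
 [486. 327.  12.]
 [526. 262.  12.]]
[[520. 118.  12.]
 [558. 140.  12.]
 [482. 326.  12.]
 [399. 279.  12.]
 [521. 258.  12.]]
flange [[ 595. -240.    5.]
 [ 580. -185.    5.]] [[ 592. -226.   10.]
 [ 578. -182.   10.]
 [ 508. -253.   10.]
 [ 498. -216.   10.]]
box [[ 483. -478.   75.]
 [ 360. -503.   75.]
 [ 341. -260.   75.]
 [ 459. -242.   75.]]
mug [[ 569. -396.   95.]] [[ 564. -393.   95.]]
```

View pics/crops.png

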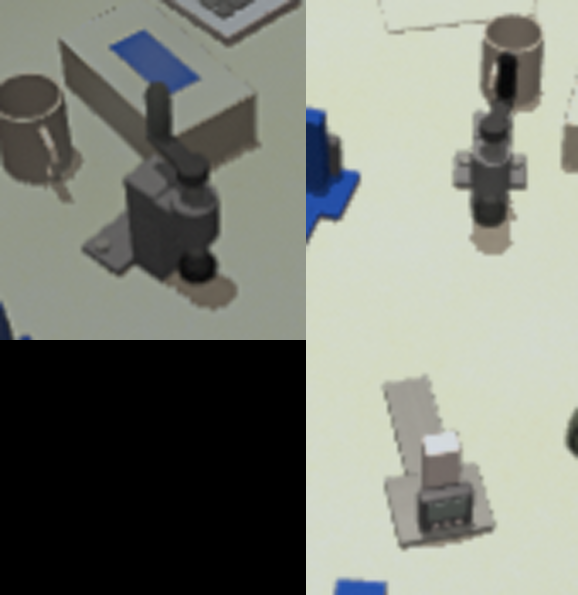

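Measured so far:
- **Stand:** post at (456,273), top z 123. The yaw is about 30°, and the tip-to-origin distance of 167 mm agrees with the 170 given.
- **Clamp:** axis near (522,-138), yaw about 16°.

Next I'll write a move calculator and go above the stand.

```bash
cat > plan.py <<'E'
from h import *
import sys
# plan.py x y z yaw_toolY_deg grip nrows : rows (30mm / 6deg units) from measured pose
x,y,z,yaw,g,n=map(float,sys.argv[1:7]); n=int(n)
p,r=pose(); d=(np.array([x,y,z])-p)/n
cur=np.degrees(np.arctan2(r[1,1],r[0,1])); t=-((yaw-cur+180)%360-180)/n
print('pose',p.round(1),'yaw',cur.round(1),'zaxis',r[:,2].round(3))
rows=[]
a=np.radians(t)
for i in range(n):
    rows.append([g,(r.T@d/30).round(2).tolist(),[0,0,round(t/6,2)]])
    r=r@R.from_euler('z',a).as_matrix()
print(rows)
E
python3 plan.py 456 273 230 30 1 16
```

```text
pose [230.9 525.9 229.4] yaw 66.3 zaxis [-0.001 -0.002 -1.   ]
[[1.0, [-0.64, -0.29, -0.0], [0, 0, np.float64(0.38)]], [1.0, [-0.65, -0.27, -0.0], [0, 0, np.float64(0.38)]], [1.0, [-0.66, -0.24, -0.0], [0, 0, np.float64(0.38)]], [1.0, [-0.67, -0.22, -0.0], [0, 0, np.float64(0.38)]], [1.0, [-0.68, -0.19, -0.0], [0, 0, np.float64(0.38)]], [1.0, [-0.69, -0.16, -0.0], [0, 0, np.float64(0.38)]], [1.0, [-0.69, -0.13, -0.0], [0, 0, np.float64(0.38)]], [1.0, [-0.7, -0.11, -0.0], [0, 0, np.float64(0.38)]], [1.0, [-0.7, -0.08, -0.0], [0, 0, np.float64(0.38)]], [1.0, [-0.7, -0.05, -0.0], [0, 0, np.float64(0.38)]], [1.0, [-0.71, -0.02, -0.0], [0, 0, np.float64(0.38)]], [1.0, [-0.71, 0.0, -0.0], [0, 0, np.float64(0.38)]], [1.0, [-0.7, 0.03, -0.0], [0, 0, np.float64(0.38)]], [1.0, [-0.7, 0.06, -0.0], [0, 0, np.float64(0.38)]], [1.0, [-0.7, 0.09, -0.0], [0, 0, np.float64(0.38)]], [1.0, [-0.7, 0.12, -0.0], [0, 0, np.float64(0.38)]]]
```

Emit:
drive_tool --deltas '[[1, [-0.64, -0.29, 0], [0, 0, 0.38]], [1, [-0.65, -0.27, 0], [0, 0, 0.38]], [1, [-0.66, -0.24, 0], [0, 0, 0.38]], [1, [-0.67, -0.22, 0], [0, 0, 0.38]], [1, [-0.68, -0.19, 0], [0, 0, 0.38]], [1, [-0.69, -0.16, 0], [0, 0, 0.38]], [1, [-0.69, -0.13, 0], [0, 0, 0.38]], [1, [-0.7, -0.11, 0], [0, 0, 0.38]]]'

```text
time: 0.77
eef_pos: [343.9, 399.0, 229.9]
tcp_rot: [-0.0, 0.359, 0.933, -0.0]
wrist_force: [0.0, 0.9, -0.1]
grip_width: 94.2
gripper_force: 0.0
```

Emit:
drive_tool --deltas '[[1, [-0.7, -0.08, 0], [0, 0, 0.38]], [1, [-0.7, -0.05, 0], [0, 0, 0.38]], [1, [-0.71, -0.02, 0], [0, 0, 0.38]], [1, [-0.71, 0, 0], [0, 0, 0.38]], [1, [-0.7, 0.03, 0], [0, 0, 0.38]], [1, [-0.7, 0.06, 0], [0, 0, 0.38]], [1, [-0.7, 0.09, 0], [0, 0, 0.38]], [1, [-0.7, 0.12, 0], [0, 0, 0.38]]]'

```text
time: 1.43
eef_pos: [456.3, 272.4, 229.9]
tcp_rot: [-0.0, 0.502, 0.865, -0.0]
wrist_force: [-0.2, 0.1, -0.6]
grip_width: 94.0
gripper_force: 0.0
```

```bash
python3 - <<'E'
from h import *
import pickle
print(pose()[0])
f=grab('wrist');save(f,'w1.png');pickle.dump(f,open('w1.pkl','wb'));print(f['C'].round(2))
E
```

```text
[456.25104815 272.36312472 229.90258507]
[[ 8.7000e-01  4.8000e-01  1.3000e-01  4.1874e+02]
 [ 5.0000e-01 -8.4000e-01 -2.3000e-01  3.3993e+02]
 [-0.0000e+00  2.6000e-01 -9.6000e-01  3.8405e+02]
 [ 0.0000e+00  0.0000e+00  0.0000e+00  1.0000e+00]]
```

View pics/w1.png

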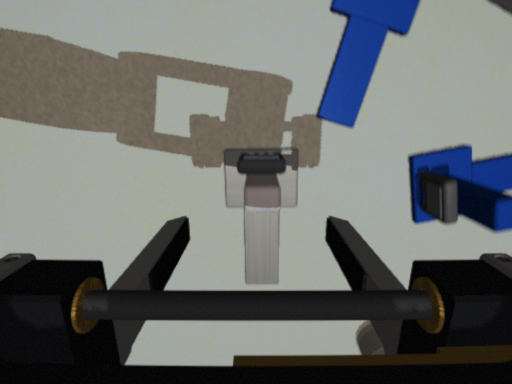

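The wrist view shows the foot at columns 225–297 and rows 150–207, with the tongue at columns 245–279 down to row 283. The post is at (262,190), square to the gripper.

```bash
python3 - <<'E'
from h import *
import pickle
f=pickle.load(open('w1.pkl','rb'))
P=onz(f,[(225,205),(297,206),(245,282),(279,282),(245,210),(279,210)],12);print(P.round(1))
print('tip mid',P[2:4].mean(0),'tongue base mid',P[4:].mean(0)); d=P[2:4].mean(0)-P[4:].mean(0)
u=d/np.linalg.norm(d); print('yaw -y axis',np.degrees(np.arctan2(d[1],d[0]))+90,'origin from tip',P[2:4].mean(0)-170*u)
print(np.linalg.norm(P[1]-P[0]),np.linalg.norm(P[3]-P[2]))
a=onz(f,[(246,205),(280,205),(262,205)],125);print(a.round(1))
E
python3 plan.py 456 273 86 30 1 8
```

```text
[[440.5 209.5  12. ]
 [528.5 258.1  12. ]
 [524.3 116.   12. ]
 [569.  141.6  12. ]
 [468.3 216.9  12. ]
 [509.7 240.6  12. ]]
tip mid [546.64517323 128.82642665  12.        ] tongue base mid [488.98989774 228.75879509  12.        ]
yaw -y axis 29.98249367637041 origin from tip [461.69016055 276.07670958  12.        ]
100.47438347686118 51.46541624444256
[[451.6 259.3 125. ]
 [480.3 275.6 125. ]
 [465.1 267.  125. ]]
pose [458.9 269.7 230. ] yaw 29.5 zaxis [ 0.001 -0.003 -1.   ]
[[1.0, [0.02, -0.0, 0.6], [0, 0, np.float64(-0.01)]], [1.0, [0.02, -0.0, 0.6], [0, 0, np.float64(-0.01)]], [1.0, [0.02, -0.0, 0.6], [0, 0, np.float64(-0.01)]], [1.0, [0.02, -0.0, 0.6], [0, 0, np.float64(-0.01)]], [1.0, [0.02, -0.0, 0.6], [0, 0, np.float64(-0.01)]], [1.0, [0.02, -0.0, 0.6], [0, 0, np.float64(-0.01)]], [1.0, [0.02, -0.0, 0.6], [0, 0, np.float64(-0.01)]], [1.0, [0.02, -0.0, 0.6], [0, 0, np.float64(-0.01)]]]
```

Emit:
drive_tool --deltas '[[1, [-0.05, 0.05, 0.55], [0, 0, 0]], [1, [-0.05, 0.05, 0.55], [0, 0, 0]], [1, [0, 0.02, 0.55], [0, 0, 0]], [1, [0, 0, 0.55], [0, 0, 0]], [1, [0, 0, 0.55], [0, 0, 0]], [1, [0, 0, 0.55], [0, 0, 0]], [1, [0, 0, 0.55], [0, 0, 0]], [1, [0, 0, 0.55], [0, 0, 0]]]'

```text
time: 2.15
eef_pos: [460.0, 272.6, 97.2]
tcp_rot: [-0.0, 0.501, 0.865, -0.0]
wrist_force: [-0.8, -0.9, -0.4]
grip_width: 94.0
gripper_force: 0.0
```

```bash
python3 plan.py 459.5 274 98 30 1 4
```

```text
pose [460.  272.6  97.2] yaw 29.8 zaxis [-0.001 -0.    -1.   ]
[[1.0, [0.01, 0.0, -0.01], [0, 0, np.float64(-0.01)]], [1.0, [0.01, 0.0, -0.01], [0, 0, np.float64(-0.01)]], [1.0, [0.01, 0.0, -0.01], [0, 0, np.float64(-0.01)]], [1.0, [0.01, 0.0, -0.01], [0, 0, np.float64(-0.01)]]]
```

Close on the post.

Emit:
drive_tool --deltas '[[-1, [0, 0, 0], [0, 0, 0]], [-1, [0, 0, 0], [0, 0, 0]], [-1, [0, 0, 0], [0, 0, 0]], [-1, [0, 0, 0], [0, 0, 0]], [-1, [0, 0, 0], [0, 0, 0]], [-1, [0, 0, 0], [0, 0, 0]], [-1, [0, 0, 0], [0, 0, 0]], [-1, [0, 0, 0], [0, 0, 0]]]' --newtons 30

```text
time: 2.82
eef_pos: [460.9, 272.6, 98.9]
tcp_rot: [0.0, 0.501, 0.865, 0.0]
wrist_force: [0.2, 0.5, 0.5]
grip_width: 43.9
gripper_force: 0.0
```

```bash
python3 plan.py 483 90 97 20 -1 16
```

```text
pose [460.9 272.6  98.9] yaw 29.8 zaxis [ 0.001  0.    -1.   ]
[[-1.0, [-0.35, -0.15, 0.0], [0, 0, np.float64(0.1)]], [-1.0, [-0.35, -0.15, 0.0], [0, 0, np.float64(0.1)]], [-1.0, [-0.36, -0.14, 0.0], [0, 0, np.float64(0.1)]], [-1.0, [-0.36, -0.14, 0.0], [0, 0, np.float64(0.1)]], [-1.0, [-0.36, -0.13, 0.0], [0, 0, np.float64(0.1)]], [-1.0, [-0.36, -0.13, 0.0], [0, 0, np.float64(0.1)]], [-1.0, [-0.36, -0.13, 0.0], [0, 0, np.float64(0.1)]], [-1.0, [-0.36, -0.12, 0.0], [0, 0, np.float64(0.1)]], [-1.0, [-0.36, -0.12, 0.0], [0, 0, np.float64(0.1)]], [-1.0, [-0.37, -0.11, 0.0], [0, 0, np.float64(0.1)]], [-1.0, [-0.37, -0.11, 0.0], [0, 0, np.float64(0.1)]], [-1.0, [-0.37, -0.11, 0.0], [0, 0, np.float64(0.1)]], [-1.0, [-0.37, -0.1, 0.0], [0, 0, np.float64(0.1)]], [-1.0, [-0.37, -0.1, 0.0], [0, 0, np.float64(0.1)]], [-1.0, [-0.37, -0.09, 0.0], [0, 0, np.float64(0.1)]], [-1.0, [-0.37, -0.09, 0.0], [0, 0, np.float64(0.1)]]]
```

Emit:
drive_tool --deltas '[[-1, [0, 0, 0], [0, 0, 0]], [-1, [0, 0, 0], [0, 0, 0]], [-1, [0, 0, 0], [0, 0, 0]], [-1, [0, 0, 0], [0, 0, 0]], [-1, [0, 0, 0], [0, 0, 0]], [-1, [0, 0, 0], [0, 0, 0]], [-1, [-0.1, -0.05, 0], [0, 0, 0]], [-1, [-0.2, -0.1, 0], [0, 0, 0]]]'

```text
time: 3.48
eef_pos: [461.3, 263.5, 98.7]
tcp_rot: [-0.0, 0.501, 0.866, 0.001]
wrist_force: [0.1, 3.8, 0.3]
grip_width: 35.9
gripper_force: 29.9
```

Emit:
drive_tool --deltas '[[-1, [-0.35, -0.15, 0], [0, 0, 0.1]], [-1, [-0.36, -0.14, 0], [0, 0, 0.1]], [-1, [-0.36, -0.14, 0], [0, 0, 0.1]], [-1, [-0.36, -0.13, 0], [0, 0, 0.1]], [-1, [-0.36, -0.13, 0], [0, 0, 0.1]], [-1, [-0.36, -0.12, 0], [0, 0, 0.1]], [-1, [-0.36, -0.12, 0], [0, 0, 0.1]], [-1, [-0.36, -0.12, 0], [0, 0, 0.1]]]'

```text
time: 4.15
eef_pos: [473.6, 170.5, 98.6]
tcp_rot: [-0.0, 0.538, 0.843, 0.0]
wrist_force: [-0.2, 5.5, 2.2]
grip_width: 35.8
gripper_force: 29.9
```

Emit:
drive_tool --deltas '[[-1, [-0.36, -0.12, 0], [0, 0, 0.1]], [-1, [-0.36, -0.11, 0], [0, 0, 0.1]], [-1, [-0.36, -0.11, 0], [0, 0, 0.1]], [-1, [-0.36, -0.1, 0], [0, 0, 0.1]], [-1, [-0.36, -0.1, 0], [0, 0, 0.1]], [-1, [-0.36, -0.1, 0], [0, 0, 0.1]], [-1, [-0.2, -0.05, 0], [0, 0, 0.1]], [-1, [0, 0, 0], [0, 0, 0]]]'

```text
time: 4.82
eef_pos: [482.8, 96.2, 98.6]
tcp_rot: [0.001, 0.569, 0.823, -0.001]
wrist_force: [-0.8, -2.2, 4.0]
grip_width: 35.9
gripper_force: 29.9
```

```bash
python3 - <<'E'
from h import *
import pickle
s=robot.sense();print(s['eef_pos'],s['wrist_force'],s['ft_torque'],s['grip_width'],s['gripper_force'])
F={n:grab(n) for n in('scene','side','wrist')}
pickle.dump(F,open('f1.pkl','wb'))
k=3
A=cv2.resize(F['scene']['pixels'][90:260,180:320,::-1],None,fx=k,fy=k,interpolation=cv2.INTER_CUBIC)
B=cv2.resize(F['side']['pixels'][125:295,230:340,::-1],None,fx=k,fy=k,interpolation=cv2.INTER_CUBIC)
cv2.imwrite('pics/c1.png',np.hstack([A,B]));save(F['wrist'],'w2.png')
E
```

```text
[482.76559526  96.22978609  98.60882318] [-0.77754462 -2.2315507   3.96889348] [ 8.02101054e-03 -3.97002493e-05 -3.04131320e-02] 35.91345241216873 29.940667748451233
```

View pics/c1.png

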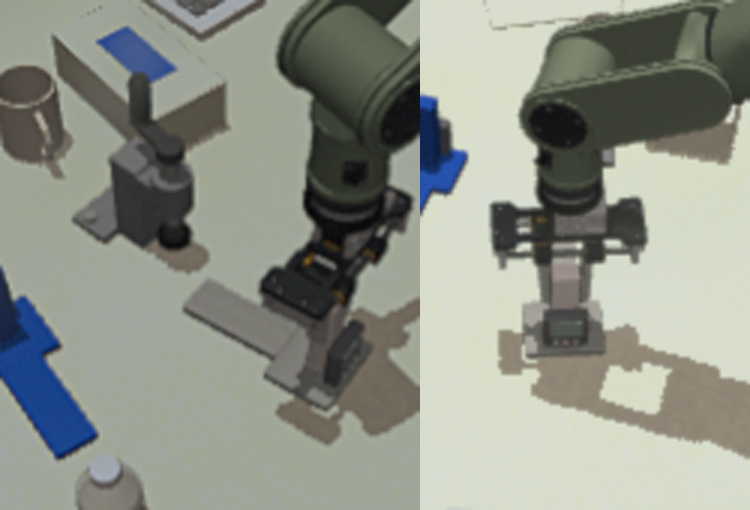

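View pics/w2.png

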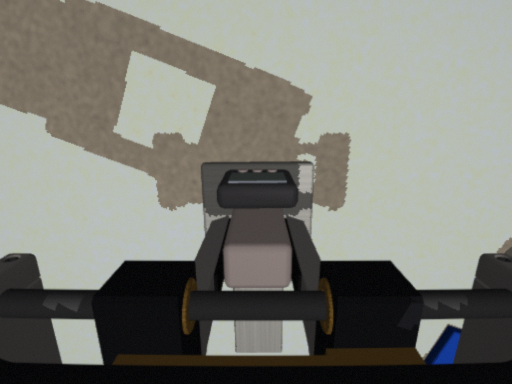

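The pad is clearly visible in the side view at about (489,212) in the crop, and the flange is symmetric about the column there. Next I'll compute the clamp axis and yaw from the pad edges, boss and flange corners, plus the stand's present pose.

```bash
python3 - <<'E'
from h import *
import pickle
F=pickle.load(open('f0.pkl','rb'));a,b=F['scene'],F['side']
# very dark blobs = pad, in both first pictures
def blobs(f,x0,y0,x1,y1,t):
    g=f['pixels'][y0:y1,x0:x1].max(2); m=(g<t).astype(np.uint8)
    n,l,s,c=cv2.connectedComponentsWithStats(m)
    return [(s[i].tolist(),c[i].round(1)) for i in range(1,n) if s[i][4]>15]
for f,r in((a,(210,90,260,180)),(b,(265,125,310,200))):
  for t in(40,55,70): print(t,[((s[0]+r[0],s[1]+r[1],s[2],s[3],s[4]),(c+[r[0],r[1]]).tolist()) for s,c in blobs(f,*r,t)])
def px(c,o): return np.array(c)/3.4+o
sa,sb=np.array([180,90]),np.array([230,125])
# flange corners from both crops
fb=[px((x-306,y),sb) for x,y in((454,153),(454,187),(526,153),(525,187))]
for z in(0,10): print('side flange',z,onz(b,fb,z).round(0).tolist())
fa=[px(p,sa) for p in((83,247),(120,273))]
for z in(0,10): print('scene flange',z,onz(a,fa,z).round(0).tolist())
# pad lateral centre: planes
pa=px((198,265),sa); pb=px((489.5-306,214),sb); print('pad tri',tri(a,pa,b,pb))
print('knob tri',tri(a,px((157,92),sa),b,px((507.5-306,62),sb)), 'boss',tri(a,px((193,162),sa),b,px((494-306,124),sb)))
E
```

```text
40 [((232, 140, 9, 5, 27), [236.0, 142.3]), ((232, 164, 11, 9, 76), [237.2, 168.2])]
55 [((224, 117, 17, 32, 156), [230.6, 133.6]), ((218, 145, 26, 28, 479), [229.9, 160.2])]
70 [((215, 115, 29, 59, 867), [230.3, 150.2])]
40 [((286, 141, 6, 14, 62), [288.6, 147.5])]
55 [((286, 141, 6, 15, 77), [288.6, 148.0]), ((282, 163, 7, 4, 20), [284.9, 164.6]), ((280, 184, 8, 7, 48), [283.5, 187.0])]
70 [((286, 141, 6, 17, 83), [288.6, 148.3]), ((281, 162, 8, 6, 31), [284.8, 164.5]), ((279, 173, 11, 18, 155), [283.8, 181.3])]
side flange 0 [[601.0, -253.0, 0.0], [583.0, -194.0, 0.0], [513.0, -281.0, 0.0], [498.0, -221.0, 0.0]]
side flange 10 [[598.0, -243.0, 10.0], [580.0, -184.0, 10.0], [511.0, -271.0, 10.0], [496.0, -211.0, 10.0]]
scene flange 0 [[595.0, -245.0, 0.0], [581.0, -191.0, 0.0]]
scene flange 10 [[598.0, -236.0, 10.0], [585.0, -183.0, 10.0]]
pad tri (array([ 520.88924922, -132.05498172,   29.8761066 ]), np.float64(2.3224407528187605))
knob tri (array([ 522.62249796, -187.32077598,  222.83142362]), np.float64(2.6477570658627467)) boss (array([ 521.02079841, -131.88272085,  176.34155906]), np.float64(2.7895735110413615))
```

The clamp axis is at about (521,-134) with yaw about 15.5°. The knob lies 54 mm from that axis, which matches the 55 mm given. Next I'll line the stand up 35 mm short, then push until the tip feels the column.

```bash
python3 plan.py 474.5 34 98.6 15.5 -1 8
```

```text
pose [482.8  96.6  98.7] yaw 20.8 zaxis [ 0.    -0.004 -1.   ]
[[-1.0, [-0.23, -0.12, 0.0], [0, 0, np.float64(0.11)]], [-1.0, [-0.23, -0.12, 0.0], [0, 0, np.float64(0.11)]], [-1.0, [-0.23, -0.12, 0.0], [0, 0, np.float64(0.11)]], [-1.0, [-0.24, -0.12, 0.0], [0, 0, np.float64(0.11)]], [-1.0, [-0.24, -0.11, 0.0], [0, 0, np.float64(0.11)]], [-1.0, [-0.24, -0.11, 0.0], [0, 0, np.float64(0.11)]], [-1.0, [-0.24, -0.11, 0.0], [0, 0, np.float64(0.11)]], [-1.0, [-0.24, -0.11, 0.0], [0, 0, np.float64(0.11)]]]
```

Emit:
drive_tool --deltas '[[-1, [-0.23, -0.12, 0], [0, 0, 0.15]], [-1, [-0.26, -0.13, 0], [0, 0, 0.15]], [-1, [-0.26, -0.13, 0], [0, 0, 0.15]], [-1, [-0.27, -0.13, 0], [0, 0, 0.15]], [-1, [-0.27, -0.13, 0], [0, 0, 0.15]], [-1, [-0.27, -0.13, 0], [0, 0, 0.13]], [-1, [-0.27, -0.12, 0], [0, 0, 0]], [-1, [0, 0, 0], [0, 0, 0]]]'

```text
time: 5.63
eef_pos: [474.1, 37.0, 98.6]
tcp_rot: [0.0, 0.605, 0.796, -0.0]
wrist_force: [-0.2, -2.4, 4.2]
grip_width: 36.1
gripper_force: 29.9
```

```bash
python3 plan.py 482.4 5 98.6 15.5 -1 8; python3 - <<'E'
from h import *
import pickle
F={n:grab(n) for n in('scene','side')}
pickle.dump(F,open('f2.pkl','wb'))
A=cv2.resize(F['scene']['pixels'][110:220,190:310,::-1],None,fx=6,fy=6*.9,interpolation=cv2.INTER_CUBIC)[:594]
cv2.imwrite('pics/c2.png',A)
E
```

```text
pose [474.1  37.   98.6] yaw 15.5 zaxis [ 0.    -0.001 -1.   ]
[[-1.0, [-0.14, -0.0, 0.0], [0, 0, np.float64(-0.0)]], [-1.0, [-0.14, -0.0, 0.0], [0, 0, np.float64(-0.0)]], [-1.0, [-0.14, -0.0, 0.0], [0, 0, np.float64(-0.0)]], [-1.0, [-0.14, -0.0, 0.0], [0, 0, np.float64(-0.0)]], [-1.0, [-0.14, -0.0, 0.0], [0, 0, np.float64(-0.0)]], [-1.0, [-0.14, -0.0, 0.0], [0, 0, np.float64(-0.0)]], [-1.0, [-0.14, -0.0, 0.0], [0, 0, np.float64(-0.0)]], [-1.0, [-0.14, -0.0, 0.0], [0, 0, np.float64(-0.0)]]]
```

View pics/c2.png

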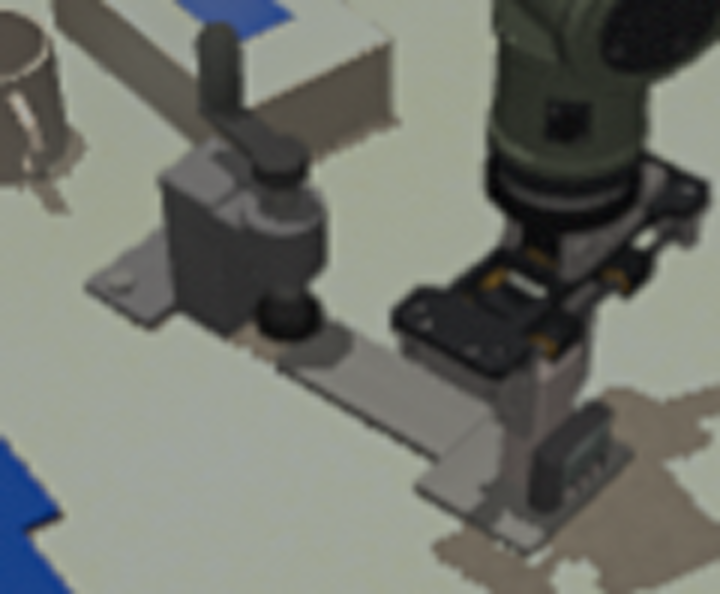

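The tongue is parallel to the column's base edge and heading under the pad. Next I'll check the lateral offset using the column's foot corner (232,333) and the tongue edge (280,370)–(420,455).

```bash
python3 - <<'E'
from h import *
import pickle
f=pickle.load(open('f2.pkl','rb'))['scene']
q=lambda *p:[(190+x/6,110+y/5.4) for x,y in p]
C=onz(f,q((180,302),(235,335)),0);print('col',C.round(1))
T=onz(f,q((280,374),(432,463)),0);print('tongue edge ground',T.round(1))
T2=onz(f,q((280,367),(432,456)),12);print('top edge',T2.round(1))
e=np.radians(15.5);Y=np.array([-np.sin(e),np.cos(e)]);X=np.array([np.cos(e),np.sin(e)])
o=np.array([521,-134.])
print([((p[:2]-o)@X,(p[:2]-o)@Y) for p in np.r_[C,T,T2]])
for d in (C[1]-C[0],T[1]-T[0],T2[1]-T2[0]): print(np.degrees(np.arctan2(-d[0],d[1])))
p,_=pose();print('tcp in clamp',(p[:2]-o)@X,(p[:2]-o)@Y)
E
```

```text
col [[ 556.5 -198.6   -0. ]
 [ 544.9 -155.3   -0. ]]
tongue edge ground [[ 541.3 -112.3    0. ]
 [ 510.6   -3.3    0. ]]
top edge [[ 5.431e+02 -1.087e+02  1.200e+01]
 [ 5.129e+02 -5.000e-01  1.200e+01]]
[(np.float64(16.92434032491855), np.float64(-71.72029646492675)), (np.float64(17.383413062036627), np.float64(-26.924742522243182)), (np.float64(25.339633011172467), np.float64(15.46832545433072)), (np.float64(24.910737751400635), np.float64(128.75651468320862)), (np.float64(28.10268048359375), np.float64(18.465075136472905)), (np.float64(27.82743965303553), np.float64(130.82658000790286))]
14.912843301474389
15.716913793057964
15.640351505755325
tcp in clamp 0.5123778800573621 177.40830582774288
```

Emit:
drive_tool --deltas '[[-1, [-0.13, -0.02, 0], [0, 0, 0]], [-1, [-0.13, -0.02, 0], [0, 0, 0]], [-1, [-0.13, -0.02, 0], [0, 0, 0]], [-1, [-0.13, -0.01, 0], [0, 0, 0]], [-1, [-0.13, 0, 0], [0, 0, 0]], [-1, [-0.13, 0, 0], [0, 0, 0]], [-1, [-0.1, 0, 0], [0, 0, 0]], [-1, [-0.05, 0, 0], [0, 0, 0]]]'

```text
time: 6.4
eef_pos: [479.1, 12.4, 98.6]
tcp_rot: [-0.001, 0.605, 0.796, 0.001]
wrist_force: [-2.3, 8.1, 6.3]
grip_width: 36.1
gripper_force: 30.0
```

Emit:
drive_tool --deltas '[[-1, [-0.03, 0, 0], [0, 0, 0]], [-1, [-0.03, 0, 0], [0, 0, 0]], [-1, [-0.03, 0, 0], [0, 0, 0]], [-1, [-0.03, 0, 0], [0, 0, 0]], [-1, [-0.03, 0, 0], [0, 0, 0]], [-1, [-0.02, 0, 0], [0, 0, 0]], [-1, [0, 0, 0], [0, 0, 0]], [-1, [0, 0, 0], [0, 0, 0]]]'

```text
time: 7.07
eef_pos: [480.4, 7.7, 98.6]
tcp_rot: [-0.001, 0.605, 0.796, 0.001]
wrist_force: [-2.7, 6.6, 7.0]
grip_width: 35.7
gripper_force: 30.0
```

Emit:
drive_tool --deltas '[[-1, [0, 0, -0.02], [0, 0, 0]], [-1, [-0.03, 0, 0], [0, 0, 0]], [-1, [-0.03, 0, 0], [0, 0, 0]], [-1, [-0.03, 0, 0], [0, 0, 0]], [-1, [-0.03, 0, 0], [0, 0, 0]], [-1, [0, 0, 0], [0, 0, 0]], [-1, [0, 0, 0], [0, 0, 0]], [-1, [0, 0, 0], [0, 0, 0]]]'

```text
time: 7.73
eef_pos: [481.4, 2.1, 98.6]
tcp_rot: [-0.001, 0.605, 0.796, -0.0]
wrist_force: [0.2, 3.2, 1.3]
grip_width: 35.8
gripper_force: 30.0
```

Emit:
drive_tool --deltas '[[-1, [-0.03, 0, 0], [0, 0, 0]], [-1, [-0.03, 0, 0], [0, 0, 0]], [-1, [-0.03, 0, 0], [0, 0, 0]], [-1, [-0.03, 0, 0], [0, 0, 0]], [-1, [0, 0, 0], [0, 0, 0]], [-1, [0, 0, 0], [0, 0, 0]], [-1, [0, 0, 0], [0, 0, 0]], [-1, [0, 0, 0], [0, 0, 0]]]'

```text
time: 8.4
eef_pos: [482.0, 0.8, 99.0]
tcp_rot: [-0.002, 0.605, 0.796, 0.001]
wrist_force: [-2.9, 12.6, 3.3]
grip_width: 36.0
gripper_force: 30.0
```

```bash
python3 - <<'E'
from h import *
import pickle
s=robot.sense();print(s['eef_pos'],s['wrist_force'])
F={n:grab(n) for n in('scene','side')}
pickle.dump(F,open('f3.pkl','wb'))
A=cv2.resize(F['scene']['pixels'][130:210,200:300,::-1],None,fx=8,fy=7.5,interpolation=cv2.INTER_CUBIC)
cv2.imwrite('pics/c3.png',A)
E
```

```text
[481.97484373   0.76952991  98.96004963] [-2.90200513 12.62675266  3.31760567]
```

View pics/c3.png

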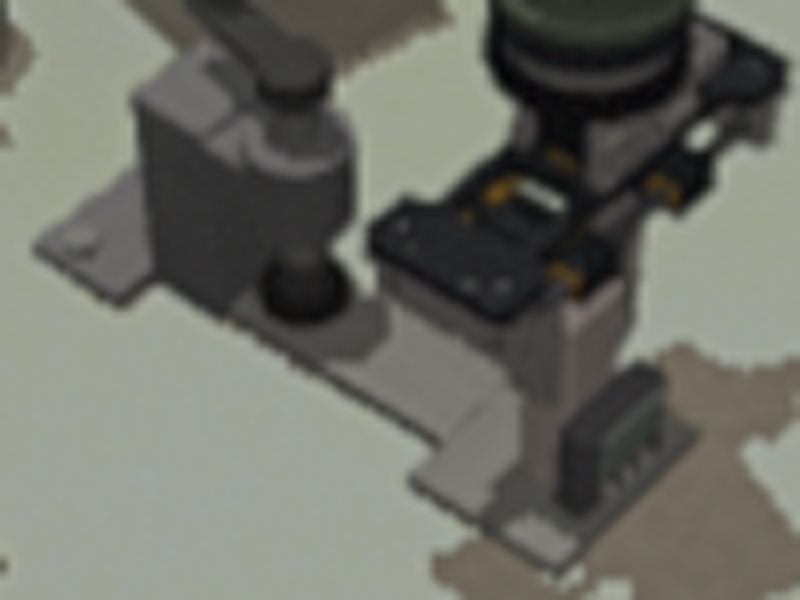

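Contact: about 13 N along the tongue, and the tip sits against the column. The tongue edge runs on from the column's base line. Now checking the pad's silhouette centre (304,290) against the tongue point.

```bash
python3 - <<'E'
from h import *
import pickle
f=pickle.load(open('f3.pkl','rb'))['scene']
q=lambda *p:[(200+x/8,130+y/7.5) for x,y in p]
T=onz(f,q((290,365),(430,446)),0); C=onz(f,q((160,288),(222,322)),0)
p,r=pose(); X=r[:2,1];Y=-r[:2,0]*1; o=p[:2]-138*Y
print(p,np.degrees(np.arctan2(X[1],X[0])),'target pt',o)
for n,P in(('tongue',T),('col',C)): print(n,[((a[:2]-o)@X,(a[:2]-o)@Y) for a in P])
for z in(20,25,30):
  c=np.array([[o[0],o[1],z]]);L=proj(f,c)[0]; print(z,'proj of tongue point raised',(L-[200,130])*[8,7.5])
c=np.array([[*(o+10*X),25]]);print('10mm X shift',(proj(f,c)[0]-[200,130])*[8,7.5])
c=np.array([[*(o+10*Y),25]]);print('10mm Y shift',(proj(f,c)[0]-[200,130])*[8,7.5])
g=f['pixels'][160:180,225:250].max(2); 
for row in range(163,174): 
  l=g[row-160]; j=np.where(l<52)[0]; print(row,j.min()+225 if len(j) else None,j.max()+225 if len(j) else None)
E
```

```text
[481.94343222   0.75091841  98.94296852] 15.500549364843632 target pt [445.06411005 133.7303659 ]
tongue [(np.float64(25.876463598810595), np.float64(265.70717130935446)), (np.float64(23.65469967192052), np.float64(188.05747082595795))]
col [(np.float64(27.209054456809515), np.float64(341.96658772447483)), (np.float64(25.313810634715676), np.float64(306.28589651521827))]
20 proj of tongue point raised [828.20227653 605.03158677]
25 proj of tongue point raised [829.54092251 598.39214699]
30 proj of tongue point raised [830.88820582 591.70793452]
10mm X shift [815.17833827 613.32438903]
10mm Y shift [809.11555779 586.15159695]
163 225 249
164 225 249
165 225 249
166 225 249
167 226 242
168 225 243
169 225 243
170 225 243
171 227 242
172 234 241
173 236 239
```

```bash
python3 - <<'E'
from h import *
import pickle
f=pickle.load(open('f3.pkl','rb'))['scene']
p,r=pose(); X=r[:2,1];Y=r[:2,0]; o=p[:2]-138*Y;print(o)
S=lambda v,z:(proj(f,[[*v,z]])[0]-[200,130])*[8,7.5]
print(S(o,20),S(o,30),S(o+10*X,25)-S(o,25),S(o+10*Y,25)-S(o,25))
th=np.linspace(0,6.28,60)
for z in(22,26,30):
  P=np.array([S(o+21*np.array([np.cos(t),np.sin(t)]),z) for t in th]);print(z,P.min(0),P.max(0))
E
```

```text
[ 518.82275439 -132.22852908]
[309.67745035 293.93366071] [308.95301502 279.80266029] [-15.11271941  12.54213961] [17.33793422 10.37306296]
22 [261.50960288 257.45912637] [357.57878463 325.50994223]
26 [261.10312957 251.78971293] [357.40619176 319.89093239]
30 [260.69478377 246.09310664] [357.23280632 314.24428712]
```

The pad is about 3 mm to the +X side of the tongue. I'll ease off by 1 mm, shift +2.5 mm, then release and rise.

Emit:
drive_tool --deltas '[[-1, [0.06, 0, 0], [0, 0, 0]], [-1, [0, 0.05, 0], [0, 0, 0]], [-1, [0, 0.05, 0], [0, 0, 0]], [-1, [0, 0, 0], [0, 0, 0]], [0, [0, 0, 0], [0, 0, 0]], [0, [0, 0, 0], [0, 0, 0]], [0, [0, 0, 0], [0, 0, 0]], [0, [0, 0, 0], [0, 0, 0]]]'

```text
time: 9.17
eef_pos: [485.9, 0.4, 99.3]
tcp_rot: [0.001, 0.605, 0.796, -0.0]
wrist_force: [-0.2, -0.2, -0.4]
grip_width: 47.0
gripper_force: 0.0
```

```bash
python3 - <<'E'
from h import *
s=robot.sense();print(s['eef_pos'],s['wrist_force'],s['grip_width'])
E
```

```text
[4.85901986e+02 3.62940127e-01 9.92558802e+01] [-0.15261378 -0.16008583 -0.3635978 ] 46.98658492991052
```

Released. Now rise and go above the knob, with one wrist look to centre on it.

Emit:
drive_tool --deltas '[[0.3, [0, 0, -0.5], [0, 0, 0]], [0.3, [0, 0, -0.9], [0, 0, 0]], [0.3, [0, 0, -1], [0, 0, 0]], [0.3, [0, 0, -1], [0, 0, 0]], [0.3, [0, 0, -1], [0, 0, 0]], [0.3, [0, 0, -1], [0, 0, 0]], [0.3, [0, 0, -0.9], [0, 0, 0]], [0.3, [0, 0, -0.5], [0, 0, 0]]]'

```text
time: 9.83
eef_pos: [487.0, 0.4, 307.3]
tcp_rot: [0.003, 0.605, 0.796, 0.001]
wrist_force: [0.3, 0.3, 0.6]
grip_width: 61.3
gripper_force: 0.0
```

```bash
python3 plan.py 522 -150 295 15.5 0.3 8
```

```text
pose [4.870e+02 4.000e-01 3.073e+02] yaw 15.5 zaxis [ 0.007 -0.002 -1.   ]
[[0.3, [-0.64, -0.03, 0.05], [0, 0, np.float64(0.0)]], [0.3, [-0.64, -0.03, 0.05], [0, 0, np.float64(0.0)]], [0.3, [-0.64, -0.03, 0.05], [0, 0, np.float64(0.0)]], [0.3, [-0.64, -0.03, 0.05], [0, 0, np.float64(0.0)]], [0.3, [-0.64, -0.03, 0.05], [0, 0, np.float64(0.0)]], [0.3, [-0.64, -0.03, 0.05], [0, 0, np.float64(0.0)]], [0.3, [-0.64, -0.03, 0.05], [0, 0, np.float64(0.0)]], [0.3, [-0.64, -0.03, 0.05], [0, 0, np.float64(0.0)]]]
```

Emit:
drive_tool --deltas '[[0.3, [-0.5, -0.03, 0.05], [0, 0, 0]], [0.3, [-0.64, -0.03, 0.05], [0, 0, 0]], [0.3, [-0.64, -0.03, 0.05], [0, 0, 0]], [0.3, [-0.64, -0.03, 0.05], [0, 0, 0]], [0.3, [-0.64, -0.03, 0.05], [0, 0, 0]], [0.3, [-0.64, -0.03, 0], [0, 0, 0]], [0.3, [-0.5, -0.03, 0], [0, 0, 0]], [0.3, [0, 0, 0], [0, 0, 0]]]'

```text
time: 10.5
eef_pos: [513.4, -124.7, 295.4]
tcp_rot: [0.001, 0.606, 0.795, -0.001]
wrist_force: [0.7, -0.0, -0.6]
grip_width: 61.0
gripper_force: 0.0
```

```bash
python3 - <<'E'
from h import *
import pickle
F={n:grab(n) for n in('wrist','scene','side')}
pickle.dump(F,open('f4.pkl','wb'));print(pose()[0])
W=F['wrist']['pixels'][:,:,::-1]
B=cv2.resize(F['scene']['pixels'][130:226,200:277,::-1],None,fx=4,fy=4,interpolation=cv2.INTER_CUBIC)
cv2.imwrite('pics/w4.png',np.hstack([W[:, 60:452],B[:384]]))
E
```

```text
[ 512.8182705  -121.55441475  295.53886399]
```

View pics/w4.png

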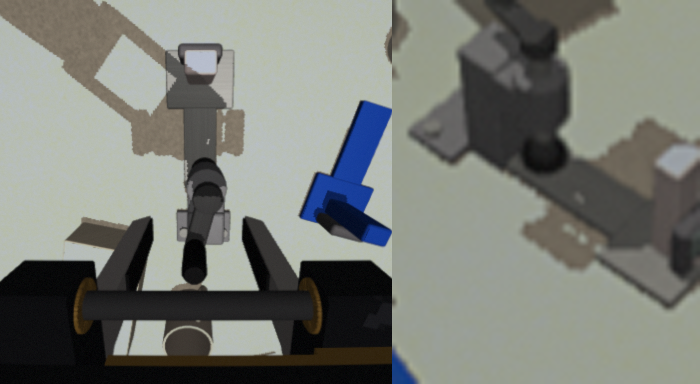

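```bash
python3 - <<'E'
from h import *
import pickle
f=pickle.load(open('f4.pkl','rb'))['wrist']
print(f['C'][:3,3])
print(proj(f,[[522,-187,176],[522,-187,231],[521,-134,176],[521,-134,20],[521,-134,135]])-[60,0])
print('knob top @z231',onz(f,[(254,274),(256,283-10)],231), 'hub @176',onz(f,[(265,172)],176))
# stand axis: post top, tongue mid at z12
print('post',onz(f,[(261,63)],125),'foot corners',onz(f,[(227,107),(293,107)],12))
print('tongue edges',onz(f,[(244,120),(276,120),(245,150),(275,150)],12),'column-flange edges z0',onz(f,[(237,242),(290,242)],5))
g=f['pixels'].max(2)[225:290,236:282]
for r in range(0,65,6): j=np.where(g[r]<60)[0]; print(r+225,(j.min()+236,j.max()+236) if len(j) else None)
E
```

```text
[493.4023819  -49.61699542 449.44065183]
[[189.27874104 247.75943431]
 [187.52060829 276.6248812 ]
 [201.68816844 202.15693889]
 [200.26978726 171.2303357 ]
 [201.18916618 191.27047682]]
knob top @z231 [[ 526.83303107 -182.92772629  231.        ]
 [ 528.26896544 -181.49318628  231.        ]] hub @176 [[ 515.71002439 -102.85118795  176.        ]]
post [[483.37919811   0.6841366  125.        ]] foot corners [[447.21517656 -54.28477761  12.        ]
 [542.51641625 -28.07872938  12.        ]]
tongue edges [[ 476.58770672  -65.90835993   12.        ]
 [ 523.30672564  -53.06001802   12.        ]
 [ 489.5978454  -109.43797046   12.        ]
 [ 534.5931028   -97.06020416   12.        ]] column-flange edges z0 [[ 516.5476078  -267.94751345    5.        ]
 [ 605.06043917 -243.58735074    5.        ]]
225 (np.int64(248), np.int64(269))
231 (np.int64(248), np.int64(268))
237 (np.int64(247), np.int64(266))
243 (np.int64(245), np.int64(264))
249 (np.int64(244), np.int64(264))
255 (np.int64(243), np.int64(265))
261 (np.int64(243), np.int64(265))
267 (np.int64(242), np.int64(265))
273 (np.int64(242), np.int64(266))
279 (np.int64(245), np.int64(263))
285 None
```

The wrist view shows the tongue squarely under the boss, with the lateral offset within about 5 mm by every cue (12 mm allowed). The knob top is at (254,274), about (525,-184). Going to grip it.

```bash
python3 plan.py 525.5 -184 295 15.5 0.3 4|tail -1; python3 plan.py 525.5 -184 221 15.5 0.3 4
```

```text
[[0.3, [-0.53, -0.04, 0.0], [0, 0, np.float64(0.0)]], [0.3, [-0.53, -0.04, 0.0], [0, 0, np.float64(0.0)]], [0.3, [-0.53, -0.04, 0.0], [0, 0, np.float64(0.0)]], [0.3, [-0.53, -0.04, 0.0], [0, 0, np.float64(0.0)]]]
pose [ 512.8 -121.6  295.5] yaw 15.5 zaxis [-0.     0.001 -1.   ]
[[0.3, [-0.53, -0.04, 0.62], [0, 0, np.float64(0.0)]], [0.3, [-0.53, -0.04, 0.62], [0, 0, np.float64(0.0)]], [0.3, [-0.53, -0.04, 0.62], [0, 0, np.float64(0.0)]], [0.3, [-0.53, -0.04, 0.62], [0, 0, np.float64(0.0)]]]
```

Emit:
drive_tool --deltas '[[0.3, [-0.53, -0.04, 0], [0, 0, 0]], [0.3, [-0.53, -0.04, 0], [0, 0, 0]], [0.3, [-0.53, -0.04, 0], [0, 0, 0]], [0.3, [-0.53, -0.04, 0], [0, 0, 0]], [0.3, [0, 0, 0], [0, 0, 0]], [0.3, [0, 0, 0.5], [0, 0, 0]], [0.3, [0, 0, 0.5], [0, 0, 0]], [0.3, [0, 0, 0], [0, 0, 0]]]'

```text
time: 11.32
eef_pos: [523.6, -183.6, 262.2]
tcp_rot: [-0.003, 0.605, 0.796, -0.0]
wrist_force: [0.3, 1.0, -1.4]
grip_width: 61.1
gripper_force: 0.0
```

Emit:
drive_tool --deltas '[[0.3, [0, 0, 0.5], [0, 0, 0]], [0.3, [0, 0, 0.5], [0, 0, 0]], [0.3, [0, 0, 0.5], [0, 0, 0]], [-1, [0, 0, 0], [0, 0, 0]], [-1, [0, 0, 0], [0, 0, 0]], [-1, [0, 0, 0], [0, 0, 0]], [-1, [0, 0, 0], [0, 0, 0]], [-1, [0, 0, 0], [0, 0, 0]]]' --newtons 15

```text
time: 11.98
eef_pos: [526.1, -184.8, 222.0]
tcp_rot: [0.001, 0.605, 0.796, 0.0]
wrist_force: [-0.0, -0.1, -0.1]
grip_width: 31.1
gripper_force: 0.0
```

Emit:
drive_tool --deltas '[[-1, [0, 0, 0], [0, 0, 0]], [-1, [0, 0, 0], [0, 0, 0]], [-1, [0, 0, 0], [0, 0, 0]], [-1, [0, 0, 0], [0, 0, 0]], [-1, [0, 0, 0], [0, 0, 0]], [-1, [0, 0, 0], [0, 0, 0]], [-1, [0, 0, 0], [0, 0, 0]], [-1, [0, 0, 0], [0, 0, 0]]]'

```text
time: 12.65
eef_pos: [526.1, -184.7, 221.6]
tcp_rot: [0.001, 0.605, 0.796, 0.0]
wrist_force: [1.1, 0.0, 5.7]
grip_width: 23.2
gripper_force: 15.0
```

```bash
python3 - <<'E'
from h import *
s=robot.sense();print(s['eef_pos'],s['wrist_force'],s['ft_torque'],s['grip_width'],s['gripper_force'],s['qpos'])
E
cat > arc.py <<'E'
from h import *
import sys,json
# arc.py cx cy dtheta [gain]: clockwise arc rows in tool axes from the measured knob place about (cx,cy)
cx,cy,d=map(float,sys.argv[1:4]); p,r=pose(); s=robot.sense()
v=p[:2]-[cx,cy]; a=np.arctan2(v[1],v[0]); rad=np.hypot(*v)
t=-v[::-1]*[-1,1]/rad; F=np.array(s['wrist_force'])
print('p',p.round(1),'angle',np.degrees(a).round(1),'r',rad.round(1),'F tang',(F[:2]@t).round(1),'F rad',(F[:2]@v/rad).round(1),'Fz',F[2].round(1))
out=[];n=8;cur=p.copy()
for i in range(1,n+1):
    th=a-d*i/n; q=np.array([cx+55*np.cos(th),cy+55*np.sin(th),p[2]-2.55*d*i/n])
    out.append([-1,(r.T@(q-cur)/30).round(2).tolist(),[0,0,0]]);cur=q
print(json.dumps(out))
E
python3 arc.py 525 -131 1.0
```

```text
[ 526.0778077  -184.66465143  221.5806241 ] [1.09022389 0.03044033 5.67161273] [ 0.09267411 -0.16746607 -0.02580722] 23.199921844315718 15.00127746368662 [-4.93034254e-01  1.75650937e-01  1.59685449e+00  3.92822297e-04
  1.36689385e+00 -7.64241650e-01]
p [ 526.1 -184.7  221.6] angle -88.8 r 53.7 F tang -1.1 F rad -0.0 Fz 5.7
[[-1, [0.03, -0.23, 0.01], [0, 0, 0]], [-1, [0.1, -0.21, 0.01], [0, 0, 0]], [-1, [0.12, -0.19, 0.01], [0, 0, 0]], [-1, [0.15, -0.18, 0.01], [0, 0, 0]], [-1, [0.17, -0.16, 0.01], [0, 0, 0]], [-1, [0.18, -0.14, 0.01], [0, 0, 0]], [-1, [0.2, -0.11, 0.01], [0, 0, 0]], [-1, [0.21, -0.09, 0.01], [0, 0, 0]]]
```

Knob gripped (23 mm). Turn the first radian clockwise.

Emit:
drive_tool --deltas '[[-1, [0.03, -0.23, 0.01], [0, 0, 0]], [-1, [0.09, -0.21, 0.01], [0, 0, 0]], [-1, [0.12, -0.19, 0.01], [0, 0, 0]], [-1, [0.15, -0.18, 0.01], [0, 0, 0]], [-1, [0.17, -0.16, 0.01], [0, 0, 0]], [-1, [0.18, -0.14, 0.01], [0, 0, 0]], [-1, [0.2, -0.11, 0.01], [0, 0, 0]], [-1, [0.21, -0.09, 0.01], [0, 0, 0]]]'

```text
time: 13.32
eef_pos: [480.2, -161.4, 219.1]
tcp_rot: [0.003, 0.605, 0.796, 0.002]
wrist_force: [7.3, 2.0, 2.1]
grip_width: 23.7
gripper_force: 15.0
```

```bash
python3 arc.py 525 -131 1.2
```

```text
p [ 480.2 -161.4  219.1] angle -145.9 r 54.2 F tang -2.4 F rad -7.2 Fz 2.1
[[-1, [0.26, -0.09, 0.01], [0, 0, 0]], [-1, [0.27, -0.03, 0.01], [0, 0, 0]], [-1, [0.27, 0.01, 0.01], [0, 0, 0]], [-1, [0.27, 0.05, 0.01], [0, 0, 0]], [-1, [0.26, 0.09, 0.01], [0, 0, 0]], [-1, [0.24, 0.13, 0.01], [0, 0, 0]], [-1, [0.22, 0.17, 0.01], [0, 0, 0]], [-1, [0.19, 0.2, 0.01], [0, 0, 0]]]
```

```bash
python3 arc.py 527 -131 1.2
```

```text
p [ 480.2 -161.4  219.1] angle -147.0 r 55.8 F tang -2.3 F rad -7.2 Fz 2.1
[[-1, [0.28, -0.04, 0.01], [0, 0, 0]], [-1, [0.27, -0.02, 0.01], [0, 0, 0]], [-1, [0.27, 0.02, 0.01], [0, 0, 0]], [-1, [0.27, 0.06, 0.01], [0, 0, 0]], [-1, [0.26, 0.1, 0.01], [0, 0, 0]], [-1, [0.24, 0.14, 0.01], [0, 0, 0]], [-1, [0.22, 0.17, 0.01], [0, 0, 0]], [-1, [0.19, 0.2, 0.01], [0, 0, 0]]]
```

Emit:
drive_tool --deltas '[[-1, [0.28, -0.04, 0.01], [0, 0, 0]], [-1, [0.27, -0.02, 0.01], [0, 0, 0]], [-1, [0.27, 0.02, 0.01], [0, 0, 0]], [-1, [0.27, 0.06, 0.01], [0, 0, 0]], [-1, [0.26, 0.1, 0.01], [0, 0, 0]], [-1, [0.24, 0.14, 0.01], [0, 0, 0]], [-1, [0.22, 0.17, 0.01], [0, 0, 0]], [-1, [0.19, 0.2, 0.01], [0, 0, 0]]]'

```text
time: 13.98
eef_pos: [479.9, -98.8, 216.0]
tcp_rot: [-0.0, 0.605, 0.796, -0.001]
wrist_force: [1.8, -1.9, 5.6]
grip_width: 23.5
gripper_force: 15.0
```

```bash
python3 - <<'E'
from h import *
p=pose()[0][:2]; P=np.array([[526.1,-184.7],[480.2,-161.4],p])
A=2*(P[1:]-P[0]);b=(P[1:]**2).sum(1)-(P[0]**2).sum();print('centre fit',np.linalg.solve(A,b))
E
python3 arc.py 527 -131 1.2
```

```text
centre fit [ 525.07182776 -129.86494016]
p [479.9 -98.8 216. ] angle 145.6 r 57.1 F tang -0.5 F rad -2.6 Fz 5.6
[[-1, [0.11, 0.27, 0.01], [0, 0, 0]], [-1, [0.13, 0.24, 0.01], [0, 0, 0]], [-1, [0.09, 0.26, 0.01], [0, 0, 0]], [-1, [0.05, 0.27, 0.01], [0, 0, 0]], [-1, [0.01, 0.27, 0.01], [0, 0, 0]], [-1, [-0.03, 0.27, 0.01], [0, 0, 0]], [-1, [-0.07, 0.26, 0.01], [0, 0, 0]], [-1, [-0.11, 0.25, 0.01], [0, 0, 0]]]
```

The circle fit gives axis (525,-130) and radius 54.8. The tongue point is therefore within about 4 mm of the axis.

```bash
python3 arc.py 525 -130 1.2
```

```text
p [479.9 -98.8 216. ] angle 145.3 r 54.9 F tang -0.5 F rad -2.6 Fz 5.6
[[-1, [0.16, 0.22, 0.01], [0, 0, 0]], [-1, [0.12, 0.25, 0.01], [0, 0, 0]], [-1, [0.09, 0.26, 0.01], [0, 0, 0]], [-1, [0.05, 0.27, 0.01], [0, 0, 0]], [-1, [0.01, 0.27, 0.01], [0, 0, 0]], [-1, [-0.04, 0.27, 0.01], [0, 0, 0]], [-1, [-0.08, 0.26, 0.01], [0, 0, 0]], [-1, [-0.11, 0.25, 0.01], [0, 0, 0]]]
```

Emit:
drive_tool --deltas '[[-1, [0.16, 0.22, 0.02], [0, 0, 0]], [-1, [0.12, 0.25, 0.01], [0, 0, 0]], [-1, [0.09, 0.26, 0.01], [0, 0, 0]], [-1, [0.05, 0.27, 0.01], [0, 0, 0]], [-1, [0.01, 0.27, 0.01], [0, 0, 0]], [-1, [-0.04, 0.27, 0.01], [0, 0, 0]], [-1, [-0.08, 0.26, 0.01], [0, 0, 0]], [-1, [-0.11, 0.25, 0.01], [0, 0, 0]]]'

```text
time: 14.65
eef_pos: [536.5, -75.6, 213.0]
tcp_rot: [-0.002, 0.605, 0.796, -0.001]
wrist_force: [-2.7, -0.3, 7.0]
grip_width: 23.5
gripper_force: 15.0
```

```bash
python3 arc.py 525 -130 0.8
```

```text
p [536.5 -75.6 213. ] angle 78.0 r 55.6 F tang -2.6 F rad -0.9 Fz 7.0
[[-1, [-0.11, 0.15, 0.01], [0, 0, 0]], [-1, [-0.11, 0.15, 0.01], [0, 0, 0]], [-1, [-0.12, 0.14, 0.01], [0, 0, 0]], [-1, [-0.14, 0.12, 0.01], [0, 0, 0]], [-1, [-0.15, 0.11, 0.01], [0, 0, 0]], [-1, [-0.16, 0.09, 0.01], [0, 0, 0]], [-1, [-0.17, 0.08, 0.01], [0, 0, 0]], [-1, [-0.17, 0.06, 0.01], [0, 0, 0]]]
```

Emit:
drive_tool --deltas '[[-1, [-0.11, 0.15, 0.01], [0, 0, 0]], [-1, [-0.11, 0.15, 0.01], [0, 0, 0]], [-1, [-0.12, 0.14, 0.01], [0, 0, 0]], [-1, [-0.14, 0.12, 0.01], [0, 0, 0]], [-1, [-0.15, 0.11, 0.01], [0, 0, 0]], [-1, [-0.16, 0.09, 0.01], [0, 0, 0]], [-1, [-0.17, 0.08, 0.01], [0, 0, 0]], [-1, [-0.17, 0.06, 0.01], [0, 0, 0]]]'

```text
time: 15.32
eef_pos: [572.2, -100.3, 210.9]
tcp_rot: [-0.002, 0.605, 0.796, 0.0]
wrist_force: [-1.4, 2.0, 9.3]
grip_width: 23.4
gripper_force: 15.0
```

```bash
python3 arc.py 525 -130 0.8
```

```text
p [ 572.2 -100.3  210.9] angle 32.2 r 55.8 F tang -2.5 F rad -0.1 Fz 9.3
[[-1, [-0.19, 0.02, 0.01], [0, 0, 0]], [-1, [-0.18, 0.03, 0.01], [0, 0, 0]], [-1, [-0.18, 0.01, 0.01], [0, 0, 0]], [-1, [-0.18, -0.01, 0.01], [0, 0, 0]], [-1, [-0.18, -0.03, 0.01], [0, 0, 0]], [-1, [-0.18, -0.05, 0.01], [0, 0, 0]], [-1, [-0.17, -0.06, 0.01], [0, 0, 0]], [-1, [-0.16, -0.08, 0.01], [0, 0, 0]]]
```

Emit:
drive_tool --deltas '[[-1, [-0.19, 0.02, 0], [0, 0, 0]], [-1, [-0.18, 0.03, 0], [0, 0, 0]], [-1, [-0.18, 0.01, 0], [0, 0, 0]], [-1, [-0.18, -0.01, 0.01], [0, 0, 0]], [-1, [-0.18, -0.03, 0.01], [0, 0, 0]], [-1, [-0.18, -0.05, 0.01], [0, 0, 0]], [-1, [-0.17, -0.06, 0.01], [0, 0, 0]], [-1, [-0.16, -0.08, 0.01], [0, 0, 0]]]'

```text
time: 15.98
eef_pos: [579.1, -142.5, 208.9]
tcp_rot: [-0.002, 0.605, 0.796, 0.001]
wrist_force: [0.9, 2.3, 6.0]
grip_width: 23.6
gripper_force: 15.0
```

```bash
python3 arc.py 525 -130 0.6
```

```text
p [ 579.1 -142.5  208.9] angle -13.0 r 55.6 F tang -2.5 F rad 0.4 Fz 6.0
[[-1, [-0.11, -0.09, 0.01], [0, 0, 0]], [-1, [-0.11, -0.08, 0.01], [0, 0, 0]], [-1, [-0.11, -0.09, 0.01], [0, 0, 0]], [-1, [-0.1, -0.09, 0.01], [0, 0, 0]], [-1, [-0.09, -0.1, 0.01], [0, 0, 0]], [-1, [-0.08, -0.11, 0.01], [0, 0, 0]], [-1, [-0.08, -0.11, 0.01], [0, 0, 0]], [-1, [-0.07, -0.12, 0.01], [0, 0, 0]]]
```

Emit:
drive_tool --deltas '[[-1, [-0.11, -0.09, 0.01], [0, 0, 0]], [-1, [-0.11, -0.08, 0], [0, 0, 0]], [-1, [-0.11, -0.09, 0.01], [0, 0, 0]], [-1, [-0.1, -0.09, 0], [0, 0, 0]], [-1, [-0.09, -0.1, 0.01], [0, 0, 0]], [-1, [-0.08, -0.11, 0], [0, 0, 0]], [-1, [-0.08, -0.11, 0.01], [0, 0, 0]], [-1, [-0.07, -0.12, 0.01], [0, 0, 0]]]'

```text
time: 16.65
eef_pos: [561.7, -171.5, 207.3]
tcp_rot: [-0.002, 0.605, 0.796, 0.0]
wrist_force: [-0.3, 4.1, 7.3]
grip_width: 23.5
gripper_force: 15.0
```

```bash
python3 arc.py 525 -130 0.6
```

```text
p [ 561.7 -171.5  207.3] angle -48.5 r 55.4 F tang -2.5 F rad -3.3 Fz 7.3
[[-1, [-0.04, -0.13, 0.01], [0, 0, 0]], [-1, [-0.05, -0.13, 0.01], [0, 0, 0]], [-1, [-0.04, -0.13, 0.01], [0, 0, 0]], [-1, [-0.03, -0.13, 0.01], [0, 0, 0]], [-1, [-0.02, -0.14, 0.01], [0, 0, 0]], [-1, [-0.01, -0.14, 0.01], [0, 0, 0]], [-1, [0.0, -0.14, 0.01], [0, 0, 0]], [-1, [0.02, -0.14, 0.01], [0, 0, 0]]]
```

Emit:
drive_tool --deltas '[[-1, [-0.04, -0.13, 0.01], [0, 0, 0]], [-1, [-0.05, -0.13, 0], [0, 0, 0]], [-1, [-0.04, -0.13, 0.01], [0, 0, 0]], [-1, [-0.03, -0.13, 0], [0, 0, 0]], [-1, [-0.02, -0.14, 0.01], [0, 0, 0]], [-1, [-0.01, -0.14, 0], [0, 0, 0]], [-1, [0, -0.14, 0.01], [0, 0, 0]], [-1, [0.02, -0.14, 0.01], [0, 0, 0]]]'

```text
time: 17.32
eef_pos: [532.4, -184.5, 205.9]
tcp_rot: [-0.001, 0.605, 0.796, 0.001]
wrist_force: [2.0, 5.9, 5.9]
grip_width: 23.6
gripper_force: 15.0
```

```bash
python3 arc.py 525 -130 0.5
```

```text
p [ 532.4 -184.5  205.9] angle -82.3 r 55.0 F tang -2.8 F rad -5.5 Fz 5.9
[[-1, [0.02, -0.11, 0.01], [0, 0, 0]], [-1, [0.03, -0.11, 0.01], [0, 0, 0]], [-1, [0.03, -0.11, 0.01], [0, 0, 0]], [-1, [0.04, -0.11, 0.01], [0, 0, 0]], [-1, [0.05, -0.1, 0.01], [0, 0, 0]], [-1, [0.05, -0.1, 0.01], [0, 0, 0]], [-1, [0.06, -0.1, 0.01], [0, 0, 0]], [-1, [0.07, -0.09, 0.01], [0, 0, 0]]]
```

Emit:
drive_tool --deltas '[[-1, [0.04, -0.11, 0.01], [0, 0, 0]], [-1, [0.04, -0.11, 0], [0, 0, 0]], [-1, [0.04, -0.11, 0.01], [0, 0, 0]], [-1, [0.04, -0.11, 0], [0, 0, 0]], [-1, [0.05, -0.1, 0.01], [0, 0, 0]], [-1, [0.06, -0.1, 0], [0, 0, 0]], [-1, [0.06, -0.1, 0.01], [0, 0, 0]], [-1, [0.07, -0.09, 0.01], [0, 0, 0]]]'

```text
time: 17.98
eef_pos: [506.1, -181.2, 204.7]
tcp_rot: [0.001, 0.605, 0.796, 0.0]
wrist_force: [4.9, 2.1, 3.8]
grip_width: 23.8
gripper_force: 15.0
```

```bash
python3 arc.py 525 -130 0.4
```

```text
p [ 506.1 -181.2  204.7] angle -110.2 r 54.6 F tang -3.9 F rad -3.6 Fz 3.8
[[-1, [0.04, -0.08, 0.0], [0, 0, 0]], [-1, [0.06, -0.07, 0.0], [0, 0, 0]], [-1, [0.06, -0.07, 0.0], [0, 0, 0]], [-1, [0.07, -0.06, 0.0], [0, 0, 0]], [-1, [0.07, -0.06, 0.0], [0, 0, 0]], [-1, [0.07, -0.06, 0.0], [0, 0, 0]], [-1, [0.07, -0.05, 0.0], [0, 0, 0]], [-1, [0.08, -0.05, 0.0], [0, 0, 0]]]
```

Emit:
drive_tool --deltas '[[-1, [0.04, -0.08, 0.01], [0, 0, 0]], [-1, [0.06, -0.07, 0], [0, 0, 0]], [-1, [0.06, -0.07, 0], [0, 0, 0]], [-1, [0.07, -0.06, 0.01], [0, 0, 0]], [-1, [0.07, -0.06, 0], [0, 0, 0]], [-1, [0.07, -0.06, 0], [0, 0, 0]], [-1, [0.07, -0.05, 0.01], [0, 0, 0]], [-1, [0.08, -0.05, 0], [0, 0, 0]]]'

```text
time: 18.65
eef_pos: [488.5, -170.6, 203.8]
tcp_rot: [0.002, 0.605, 0.796, 0.001]
wrist_force: [7.3, 1.0, 0.5]
grip_width: 24.0
gripper_force: 15.0
```

```bash
python3 arc.py 525 -130 0.4
```

```text
p [ 488.5 -170.6  203.8] angle -132.0 r 54.6 F tang -4.7 F rad -5.6 Fz 0.5
[[-1, [0.07, -0.06, 0.0], [0, 0, 0]], [-1, [0.08, -0.04, 0.0], [0, 0, 0]], [-1, [0.08, -0.04, 0.0], [0, 0, 0]], [-1, [0.08, -0.04, 0.0], [0, 0, 0]], [-1, [0.09, -0.03, 0.0], [0, 0, 0]], [-1, [0.09, -0.03, 0.0], [0, 0, 0]], [-1, [0.09, -0.02, 0.0], [0, 0, 0]], [-1, [0.09, -0.02, 0.0], [0, 0, 0]]]
```

Tangential force is rising at about 2.1 N/rad, so the pad met the tongue roughly 0.9 rad ago. A further 0.4 rad or so to snug.

Emit:
drive_tool --deltas '[[-1, [0.08, -0.05, 0.01], [0, 0, 0]], [-1, [0.08, -0.04, 0], [0, 0, 0]], [-1, [0.08, -0.04, 0], [0, 0, 0]], [-1, [0.08, -0.04, 0.01], [0, 0, 0]], [-1, [0.09, -0.03, 0], [0, 0, 0]], [-1, [0.09, -0.02, 0], [0, 0, 0]], [-1, [0.09, -0.02, 0.01], [0, 0, 0]], [-1, [0.09, -0.01, 0], [0, 0, 0]]]'

```text
time: 19.32
eef_pos: [476.1, -154.3, 202.9]
tcp_rot: [0.003, 0.605, 0.796, -0.0]
wrist_force: [7.4, -2.6, -1.2]
grip_width: 23.4
gripper_force: 15.0
```

```bash
python3 arc.py 525 -130 0.2
```

```text
p [ 476.1 -154.3  202.9] angle -153.6 r 54.6 F tang -5.6 F rad -5.5 Fz -1.2
[[-1, [0.04, -0.02, 0.0], [0, 0, 0]], [-1, [0.05, -0.01, 0.0], [0, 0, 0]], [-1, [0.05, -0.01, 0.0], [0, 0, 0]], [-1, [0.05, -0.0, 0.0], [0, 0, 0]], [-1, [0.05, -0.0, 0.0], [0, 0, 0]], [-1, [0.05, -0.0, 0.0], [0, 0, 0]], [-1, [0.05, -0.0, 0.0], [0, 0, 0]], [-1, [0.05, -0.0, 0.0], [0, 0, 0]]]
```

About 1.3 rad past contact (roughly 65 N). Let go and rise.

Emit:
drive_tool --deltas '[[0.2, [0, 0, 0], [0, 0, 0]], [0.2, [0, 0, 0], [0, 0, 0]], [0.2, [0, 0, 0], [0, 0, 0]], [0.2, [0, 0, 0], [0, 0, 0]], [0.2, [0, 0, -0.1], [0, 0, 0]], [0.2, [0, 0, -0.4], [0, 0, 0]], [0.2, [0, 0, -0.8], [0, 0, 0]], [0.2, [0, 0, -1], [0, 0, 0]]]'

```text
time: 19.98
eef_pos: [472.4, -151.9, 270.1]
tcp_rot: [-0.003, 0.605, 0.796, -0.001]
wrist_force: [1.1, -0.3, 0.6]
grip_width: 56.1
gripper_force: 0.0
```

Emit:
drive_tool --deltas '[[0.2, [0, 0, -1], [0, 0, 0]], [0.2, [0, 0, -1], [0, 0, 0]], [0.2, [0.3, 0, -0.6], [0, 0, 0]], [0.2, [0.8, 0, 0], [0, 0, 0]], [0.2, [0.8, -0.3, 0], [0, 0, 0]], [0.2, [0.6, -0.3, 0], [0, 0, 0]], [0.2, [0.2, 0, 0], [0, 0, 0]], [0.2, [0, 0, 0], [0, 0, 0]]]'

```text
time: 20.65
eef_pos: [434.9, -78.5, 350.1]
tcp_rot: [0.0, 0.605, 0.797, -0.0]
wrist_force: [-0.5, -0.5, 0.5]
grip_width: 56.3
gripper_force: 0.0
```

```bash
python3 - <<'E'
from h import *
F={n:grab(n) for n in('scene','wrist')}
A=cv2.resize(F['scene']['pixels'][100:220,180:320,::-1],None,fx=3,fy=3,interpolation=cv2.INTER_CUBIC)
B=cv2.resize(F['wrist']['pixels'][:,:,::-1],(370,278))
cv2.imwrite('pics/end.png',np.hstack([A,cv2.copyMakeBorder(B,0,82,0,0,cv2.BORDER_CONSTANT)]))
E
```

```text
(no output)
```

View pics/end.png

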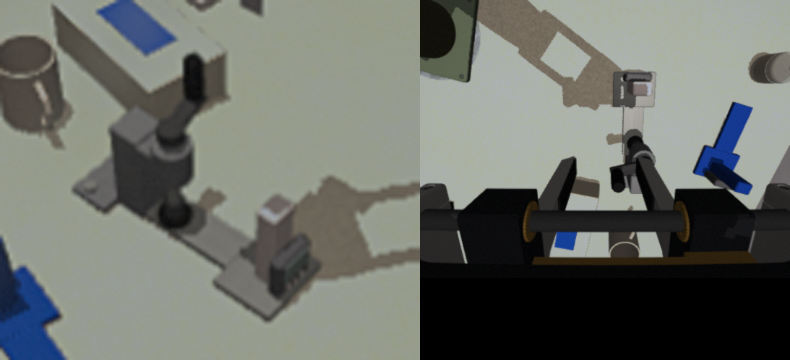

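The pad sits on the tongue at (176,212), the stand is square and upright, the crank is free, and the bystanders look unmoved. Handing in.

```bash
python3 -c "
from bench import robot
print(robot.finish_job())"
```

```text
the job is handed in; nothing more can be done
None
```

I've handed the job in; no verdict came back. The stand's tongue is clamped square under the pad, about 4 mm off the spindle axis. It is snugged about 1.3 rad past contact (roughly 65 N by feel, easing back to 55 N), the arm is clear, and the bystanders look unmoved.

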